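Key a trimming chuck onto a banding wheel by fingertip

ROBOT

A 7-joint arm with a two-finger parallel gripper is mounted at the origin on the work surface. World frame = base frame: x ahead of the robot, y to its left, z up, the work surface at z = 0. Lengths are in m, angles in degrees, forces in N, time in s.
With the tool pointing down it reaches from about 0.425 to 1.025 m from the base axis. Payload 3.6 kg.
Tool frame: the origin (TCP) lies where the fingers leave the gripper's body, on its centre line; the fingertips stand 73 mm ahead of it and the grasp point (between the pads) lies 54 mm ahead of it; z points along the fingers, y is the line along which they close (so a half turn about z gives the same grasp; the last joint's range is limited). The gripper opens to 85 mm and grips with 20 to 120 N. Pads are 22 mm wide; open, the fingers measure 114 mm over their backs; the gripper's body (76 mm by 85 mm) begins 54 mm behind the grasp point. The pads swing forward as they close: fully open they stand 13 mm farther back than shut.
Start: joints at [-77.321, 33.873, 2.773, 92.16, -1.908, 54.013, -1.931], TCP at [0.224, 0.689, 0.304] pointing down, gripper open.
Joint ranges: [-153.93, 153.93], [-27.13, 128.08], [-72.61, 78.16], [10.71, 143.7], [-87.88, 267.88], [4.46, 118.87], [-176.78, 176.78]. Speed limits (degrees/s): [147.25, 147.25, 180, 180, 180, 180, 180].

INTERFACE

Orientations are given as [roll, pitch, yaw] about the fixed x, y, z axes, in that order (R = Rz(yaw) Ry(pitch) Rx(roll)).
In Python, from station import get_obs, get_image, close_job gives the robot as it stands.
- The arm moves only by the tool jog_arm, never from a script. Its argument "plan" is a list of rows, each an object of numbers: "x", "y", "z": the shift along the tool's x, y, z in mm; "wx", "wy", "wz": the turn, a rotation vector about the tool's x, y, z in degrees; "jaw": the opening, from 0 (shut) to 1 (fully open). A call has 1 to 12 rows; each row shifts and turns the commanded pose from where the row before left it, along the tool's axes as they then stand; what a row does not reach is not made up. A row lasts 1/8 s, in which the tool goes at most 62.5 mm and 10.7 degrees, less where a joint would pass 70% of its speed; a pose out of reach is approached as far as the arm can. A call with a gripper value outside its range is refused whole. The fingers move at their own pace and stop on an object; "squeeze" is the grip in N (left out, the last holds). Time passes only in rows, so rows that do not move let the fingers close. It gives the time, the measured TCP pose, the force, the opening and the grip force at its end, in the units of the state.
- get_obs(): the state, without advancing time (a new reading comes with each control period).
- get_image(name): name is "side" or "top" or "wrist"; returns a dict with "color" (400x640x3 uint8, red, green, blue), "K" (3x3 intrinsics, pixels), "T" (4x4, takes a point from camera to world coordinates). Camera axes: x right, y up, looking along -z (the intrinsics and any distortion apply to the point x, -y, -z); pixel columns grow to the right and rows downward; lengths in m; the calibration is good to about 2 mm. The wrist camera is an equidistant fisheye: a pixel r from the principal point sees the ray r / f radians off the axis. A picture is of the moment at which its call begins. There is no depth.
- close_job(): hands the job in; it is judged then, once.
The state is a dict: "t": time; "joint_positions": joint angles; "qd": joint speeds; "effort": joint torques, N m; "eef_pos": TCP position; "tcp_rot": TCP orientation; "contact_force": force on the tool from outside, world axes, zero at the start; "wrist_torque": the same for the moment, N m; "opening": finger opening in m; "grip_force": force on a finger pad.
Only numpy, scipy, OpenCV 4.12 (cv2) and the standard library are available. Lean on these libraries where they do the work, as an engineer would, in place of code of your own. Each camera call takes 0.05 s, during which the arm holds its last target. There are 200 camera calls.

TASK

The white trimming chuck on the banding wheel is riding high because its rim notch is not over the wheel's drive key. Push the chuck round with a fingertip against one of its posts until the notch stands over the key, then press the chuck down fully home on the wheel and come away clear. Only push and press: never take a post between the fingers, do not lift the chuck, and leave the other things on the table where they are.

Things in the scene. Friction and masses are not known exactly. Their poses are not given: they have to be found in the camera images.
- wheel: Banding wheel: dark steel head, 280 mm diameter, top 75 mm above the table, on a grey foot; brake on, it does not move. Origin on its vertical axis at table height; its x axis points towards the drive key.
- hub (a point): Centre of the flat top of the chuck's round middle boss (64 mm diameter, 10 mm high above the disc's top face), on the common vertical axis of chuck and wheel: the place to press. 113 mm above the table while the chuck rides high, 97 mm when seated. The chuck is a white disc, 230 mm diameter, 12 mm thick; it can only turn about this axis and slide up and down on the wheel's spigot.
- notch (a point): Middle of the notch in the chuck's rim, on the disc's top face, 105 mm from the axis. The notch is a slot 26 mm wide, open at the rim and 20 mm deep inwards; the x axis of this point points radially outwards.
- key (a point): Top of the drive key, 105 mm from the axis, where the notch's middle must stand. The key is a bright steel round-topped bar fixed on the wheel head, 18 mm wide, 15 mm high, lying radially 100 to 135 mm from the axis; its outer end shows beyond the chuck. The raised disc clears it by 1 mm and cannot go down unless the notch is over it (4 mm play each side; the round top helps it in).
- chuck (a joint): How far the chuck has been pressed down, m: 0 riding high as at the start, 0.016 fully seated on the wheel's head, negative if lifted. The fit is snug: it stays at any height where it is left, and about 7 N, a little more when fast, pushes it down.
- chuck_turn (a joint): How far the chuck is turned relative to the wheel, rad, counter-clockwise seen from above; the notch stands over the key at 0 and at any whole turn (6.283). No end stops, either way. It turns stiffly (about 0.12 Nm, 1.6 N at a post) and stays where it is left.
- post0 (a point): Centre of the top of one of the chuck's three upright black rubber posts: 18 mm diameter, 32 mm tall above the disc's top face, standing 75 mm from the axis, 60 degrees counter-clockwise from the notch (seen from above). A fingertip may push it from the side.
- post1 (a point): Centre of the top of one of the chuck's three upright black rubber posts: 18 mm diameter, 32 mm tall above the disc's top face, standing 75 mm from the axis, 180 degrees counter-clockwise from the notch (seen from above). A fingertip may push it from the side.
- post2 (a point): Centre of the top of one of the chuck's three upright black rubber posts: 18 mm diameter, 32 mm tall above the disc's top face, standing 75 mm from the axis, 300 degrees counter-clockwise from the notch (seen from above). A fingertip may push it from the side.
- kiln_prop_tall_mid (a point): Bystander to leave alone: white ceramic kiln prop, a tube 42 mm diameter, 75 mm tall, beside the wheel; point at its middle, 37.5 mm above the table.
- kiln_prop_short_mid (a point): Bystander to leave alone: white ceramic kiln prop, a tube 42 mm diameter, 50 mm tall, beside the wheel; point at its middle, 25 mm above the table.
- bowl_mid (a point): Bystander to leave alone: cream bowl, 110 mm across, 60 mm tall; point at its middle, 30 mm above the table.
- mug_mid (a point): Bystander to leave alone: brown mug, 80 mm across, 85 mm tall; point at its middle, 42 mm above the table.
- saucer_mid (a point): Bystander to leave alone: brown saucer, 120 mm across, 18 mm tall; point at its middle, 9 mm above the table.
- loop_tool_mid (a point): Bystander to leave alone: trimming loop tool lying flat, 170 mm long; point at its middle, 6 mm above the table.
- wood_rib_mid (a point): Bystander to leave alone: flat wooden rib, 100 x 45 x 7 mm, beyond the wheel; point at its middle, 3.5 mm above the table.

How it is judged:
By the outcome, as a careful person would: the job done as asked, in the order asked, and still so for the second after the job is handed in, with the robot touching nothing.
It also fails if it takes over 54 s, if anything falls off the work surface, if the arm or the gripper's body presses on something with over 40 N, if the wrist force passes 120 N, or if a joint passes its speed limit or range.

## Working session

There is one attempt and no reset: what is moved stays moved. The work goes in short steps, Python scripts to look and compute and a tool call to move; the robot and the scene stay as the last step left them, time stands still between calls to the robot, and variables do not carry over. Pictures are saved under pics/ and viewed, at most 10 in all, crops included, and the job is handed in when it is done.

Besides the shell and the picture viewer there is one more tool, called after "Request:" as name([rows], argument=value, ...), one row to a line, values as JSON. jog_arm: Moves the arm, as the interface text tells. Its arguments: {"type":"object","properties":{"plan":{"type":"array"},"squeeze":{"type":"number"}},"required":["plan"]}

```bash
mkdir -p pics; cat > h.py <<'E'
import numpy as np, cv2
from station import get_obs,get_image,close_job
def snap(n,f):
    d=get_image(n); cv2.imwrite('pics/'+f,d['color'][:,:,::-1]); np.savez('pics/'+f+'.npz',**{k:d[k] for k in('color','K','T')}); return d
def ray(d,u,v):
    p=np.linalg.inv(d['K'])@[u,v,1]; r=d['T'][:3,:3]@[p[0],-p[1],-p[2]]; return d['T'][:3,3],r
def at(d,u,v,z):
    o,r=ray(d,u,v); return o+r*(z-o[2])/r[2]
def proj(d,P):
    c=np.linalg.inv(d['T'])@np.r_[P,1]; q=d['K']@[c[0],-c[1],-c[2]]; return q[:2]/q[2]
E
python3 - <<'E'
from h import *
o=get_obs();print(o['t'],o['eef_pos'],o['tcp_rot'],o['contact_force'],o['opening'])
d=snap('top','t0.png');print(d['K'],d['T']); d=snap('side','s0.png');print(d['K'],d['T'])
E
```

```text
0.0 [0.22424624 0.68874416 0.30276923] [-1.79874000e+02  7.02326249e-03  1.61969387e+02] [-0.45579815  0.76160029 -0.21677846] 0.0849104885560509
[[393.45618438   0.         324.86089394]
 [  0.         393.45618438 200.69458808]
 [  0.           0.           1.        ]] [[ 0.00635971  0.99579385 -0.09140114  0.48496035]
 [-0.99992836  0.00725966  0.009517   -0.00201921]
 [ 0.01014051  0.09133406  0.99576868  1.11268947]
 [ 0.          0.          0.          1.        ]]
[[394.60357478   0.         322.54952746]
 [  0.         394.60357478 199.66576109]
 [  0.           0.           1.        ]] [[ 0.69145213  0.39002718 -0.60808943 -0.21097706]
 [-0.72237315  0.36346473 -0.5882775  -0.76387281]
 [-0.00842515  0.84603321  0.53306362  0.81623217]
 [ 0.          0.          0.          1.        ]]
```

View pics/t0.png

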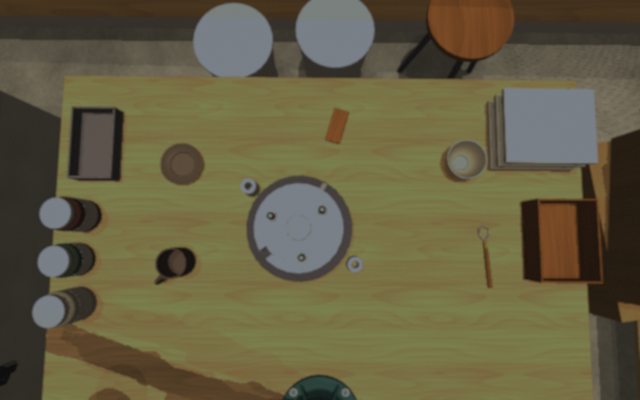

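View pics/s0.png

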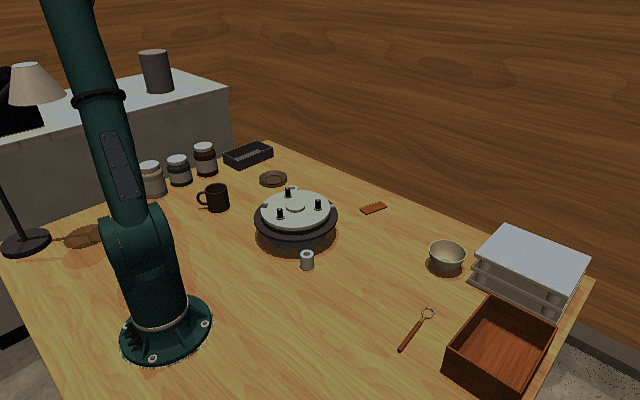

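The top view shows the wheel centred near (299,228), with posts near (271,216), (322,210) and (301,258). A dark notch shows near (264,253) and a light key near (323,187). I'll enlarge and fit these.

```bash
python3 - <<'E'
from h import *
d=np.load('pics/t0.png.npz')
c=d['color'][165:295,235:365,::-1]; a=cv2.resize(c,None,fx=4.4,fy=4.4,interpolation=cv2.INTER_CUBIC); a=cv2.convertScaleAbs(a,alpha=1.6)
cv2.imwrite('pics/c0.png',a)
# chuck disc: bright mask
g=cv2.cvtColor(d['color'],cv2.COLOR_RGB2HSV)
for n,p,z in [('c',(299,228),.113),('notch',(264,253),.103),('key',(323,187),.09),('pA',(271,216),.135),('pB',(322,210),.135),('pC',(301,258),.135),('tall',(249,186),.075),('short',(355,264),.05)]:
    print(n,at(d,*p,z).round(4))
E
```

```text
c [0.5068 0.0535 0.113 ]
notch [0.443  0.1422 0.103 ]
key [ 0.6148 -0.0067  0.09  ]
pA [0.5356 0.1221 0.135 ]
pB [ 0.5514 -0.0044  0.135 ]
pC [0.4327 0.0465 0.135 ]
tall [0.6179 0.1895 0.075 ]
short [ 0.413  -0.0939  0.05  ]
```

View pics/c0.png

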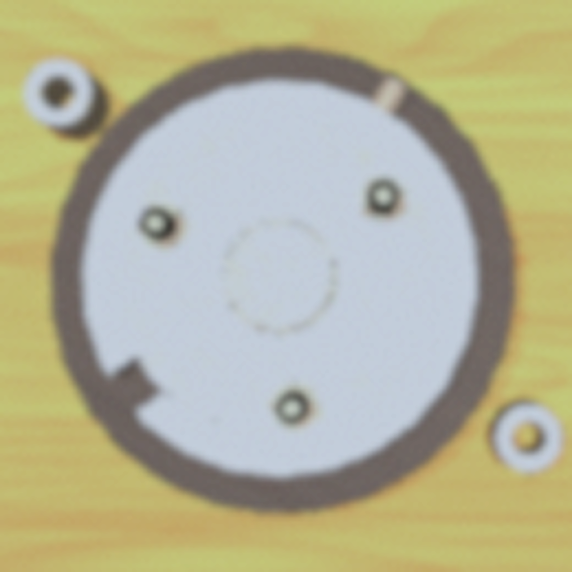

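Fit: axis ≈ (0.507, 0.054), key at −29°, notch at ≈127°, and posts at 67/−53/186°, which agrees with the 60/180/300° spacing. The shortest turn is about 156° clockwise. I'll push post2 (67°) around the far side with the jaw shut. First, travel over.

Request:
jog_arm([
  {"x": -20,"y": -20,"jaw": 0},
  {"x": -38,"y": -39,"jaw": 0},
  {"x": -38,"y": -39,"jaw": 0},
  {"x": -38,"y": -39,"jaw": 0},
  {"x": -38,"y": -39,"jaw": 0},
  {"x": -38,"y": -39,"jaw": 0},
  {"x": -38,"y": -39,"jaw": 0},
  {"x": -38,"y": -39,"jaw": 0},
  {"x": -38,"y": -39,"jaw": 0},
  {"x": -38,"y": -39,"jaw": 0},
  {"x": -38,"y": -39,"jaw": 0},
  {"x": -35,"y": -37,"jaw": 0},
])

```text
invalid input
```

Request:
jog_arm([
  {"x": -20.0,"y": -20.0,"z": 0.0,"wx": 0.0,"wy": 0.0,"wz": 0.0,"jaw": 0.0},
], squeeze=20)

```text
t: 0.22
eef_pos: [0.2349, 0.6656, 0.303]
tcp_rot: [180.0, -0.1, 162.2]
contact_force: [-0.7, 0.5, 0.1]
opening: 0.0698
grip_force: 0.0
```

Request:
jog_arm([
  {"x": -34.6,"y": -35.6,"z": 0,"wx": 0,"wy": 0,"wz": 0,"jaw": 0},
  {"x": -34.6,"y": -35.6,"z": 0,"wx": 0,"wy": 0,"wz": 0,"jaw": 0},
  {"x": -34.6,"y": -35.6,"z": 0,"wx": 0,"wy": 0,"wz": -2,"jaw": 0},
  {"x": -34.6,"y": -35.6,"z": 0,"wx": 0,"wy": 0,"wz": 2,"jaw": 0},
  {"x": -34.6,"y": -35.6,"z": 0,"wx": 0,"wy": 0,"wz": 0,"jaw": 0},
  {"x": -34.6,"y": -35.6,"z": 0,"wx": 0,"wy": 0,"wz": 0,"jaw": 0},
  {"x": -34.6,"y": -35.6,"z": 0,"wx": 0,"wy": 0,"wz": 0,"jaw": 0},
  {"x": -34.6,"y": -35.6,"z": 0,"wx": 0,"wy": 0,"wz": 0,"jaw": 0},
  {"x": -34.6,"y": -35.6,"z": 0,"wx": 0,"wy": 0,"wz": 0,"jaw": 0},
  {"x": -34.6,"y": -35.6,"z": 0,"wx": 0,"wy": 0,"wz": 0,"jaw": 0},
  {"x": -34.6,"y": -35.6,"z": 0,"wx": 0,"wy": 0,"wz": 0,"jaw": 0},
  {"x": -34.6,"y": -35.6,"z": 0,"wx": 0,"wy": 0,"wz": 0,"jaw": 0},
], squeeze=20)

```text
t: 1.72
eef_pos: [0.5017, 0.1287, 0.3038]
tcp_rot: [-180.0, -0.0, 162.0]
contact_force: [0.9, -0.3, 0.3]
opening: 0.0001
grip_force: 0.0
```

Request:
jog_arm([
  {"x": 0,"y": 0,"z": 10,"wx": 0,"wy": 0,"wz": -8,"jaw": 0},
  {"x": 0,"y": 0,"z": 20,"wx": 0,"wy": 0,"wz": -8,"jaw": 0},
  {"x": 0,"y": 0,"z": 25,"wx": 0,"wy": 0,"wz": -8,"jaw": 0},
  {"x": 0,"y": 0,"z": 25,"wx": 0,"wy": 0,"wz": 0,"jaw": 0},
  {"x": 0,"y": 0,"z": 20,"wx": 0,"wy": 0,"wz": 0,"jaw": 0},
  {"x": 0,"y": 0,"z": 12,"wx": 0,"wy": 0,"wz": 0,"jaw": 0},
  {"x": 0,"y": 0,"z": 5,"wx": 0,"wy": 0,"wz": 0,"jaw": 0},
  {"x": 0,"y": 0,"z": 0,"wx": 0,"wy": 0,"wz": 0,"jaw": 0},
], squeeze=20)

```text
t: 2.72
eef_pos: [0.5015, 0.1302, 0.187]
tcp_rot: [-180.0, 0.0, -174.0]
contact_force: [0.9, 0.4, 0.4]
opening: 0.0001
grip_force: 0.0
```

```bash
python3 - <<'E'
from h import *
o=get_obs();print(o['t'],o['eef_pos'],o['tcp_rot'],o['contact_force'],o['joint_positions'])
a=snap('top','t1.png')['color'][140:320,200:420];b=snap('side','s1.png')['color'][160:290,220:370]
w=get_image('wrist')['color']
r=lambda i:cv2.resize(i,(400,300),interpolation=cv2.INTER_CUBIC)
cv2.imwrite('pics/m1.png',cv2.convertScaleAbs(np.vstack([np.hstack([r(a),r(b)]),np.hstack([r(w),r(w)*0])])[:,:,::-1],alpha=1.4))
E
```

```text
2.725 [0.50147064 0.13024481 0.1869522 ] [-1.79996711e+02  1.12451876e-03 -1.74031561e+02] [0.94403612 0.35658388 0.35739923] [-20.32734217  29.45583695   1.01044007 123.77766779  -1.09535417
  26.77419443  77.49888576]
```

View pics/m1.png

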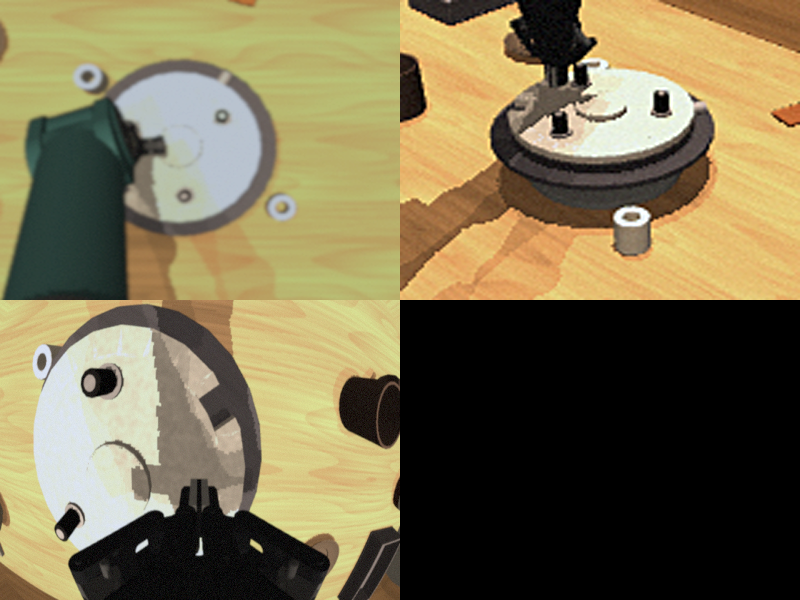

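Request:
jog_arm([
  {"x": -6.5,"y": -1.0,"z": 0,"wx": 0,"wy": 0,"wz": 4,"jaw": 0},
  {"x": -6.5,"y": -0.5,"z": 0,"wx": 0,"wy": 0,"wz": 4,"jaw": 0},
  {"x": -6.5,"y": -0.3,"z": 0,"wx": 0,"wy": 0,"wz": 5,"jaw": 0},
  {"x": -6.5,"y": -0.3,"z": 0,"wx": 0,"wy": 0,"wz": 5,"jaw": 0},
  {"x": -6.5,"y": -0.3,"z": 0,"wx": 0,"wy": 0,"wz": 5,"jaw": 0},
  {"x": -6.5,"y": -0.3,"z": 0,"wx": 0,"wy": 0,"wz": 5,"jaw": 0},
  {"x": -6.5,"y": -0.3,"z": 0,"wx": 0,"wy": 0,"wz": 5,"jaw": 0},
  {"x": -6.5,"y": -0.3,"z": 0,"wx": 0,"wy": 0,"wz": 5,"jaw": 0},
  {"x": -6.5,"y": -0.3,"z": 0,"wx": 0,"wy": 0,"wz": 5,"jaw": 0},
  {"x": -6.5,"y": -0.3,"z": 0,"wx": 0,"wy": 0,"wz": 5,"jaw": 0},
], squeeze=20)

```text
t: 4.12
eef_pos: [0.5603, 0.1105, 0.1871]
tcp_rot: [-179.9, -0.2, 137.8]
contact_force: [-2.4, 0.5, 0.8]
opening: 0.0001
grip_force: 1.1
```

```bash
cat >> h.py <<'E'
C=np.array([.507,.054])
def st():
    o=get_obs();p=o['eef_pos'];v=p[:2]-C
    print('t',o['t'],'R',np.hypot(*v)*1e3,'th',np.degrees(np.arctan2(v[1],v[0])),'yaw-90',(o['tcp_rot'][2]-90+180)%360-180,p,o['contact_force'].round(1),o['joint_positions'].round(0))
E
python3 -c "
from h import *
st()"
```

```text
t 4.125 R 77.6626452042635 th 46.679299829324016 yaw-90 47.82185382064887 [0.56028288 0.11050151 0.18709912] [-2.4  0.5  0.8] [-26.  33.  14. 117. -15.  31.  47.]
```

Request:
jog_arm([
  {"x": -6.5,"y": -0.5,"z": 0,"wx": 0,"wy": 0,"wz": 5,"jaw": 0},
  {"x": -6.5,"y": -0.5,"z": 0,"wx": 0,"wy": 0,"wz": 5,"jaw": 0},
  {"x": -6.5,"y": -0.5,"z": 0,"wx": 0,"wy": 0,"wz": 5,"jaw": 0},
  {"x": -6.5,"y": -0.5,"z": 0,"wx": 0,"wy": 0,"wz": 5,"jaw": 0},
  {"x": -6.5,"y": -0.5,"z": 0,"wx": 0,"wy": 0,"wz": 5,"jaw": 0},
  {"x": -6.5,"y": -0.4,"z": 0,"wx": 0,"wy": 0,"wz": 5,"jaw": 0},
  {"x": -6.5,"y": -0.4,"z": 0,"wx": 0,"wy": 0,"wz": 5,"jaw": 0},
  {"x": -6.5,"y": -0.4,"z": 0,"wx": 0,"wy": 0,"wz": 5,"jaw": 0},
  {"x": -6.5,"y": -0.4,"z": 0,"wx": 0,"wy": 0,"wz": 5,"jaw": 0},
  {"x": -6.5,"y": -0.4,"z": 0,"wx": 0,"wy": 0,"wz": 5,"jaw": 0},
  {"x": -6.5,"y": -0.4,"z": 0,"wx": 0,"wy": 0,"wz": 5,"jaw": 0},
  {"x": -6.5,"y": -0.4,"z": 0,"wx": 0,"wy": 0,"wz": 5,"jaw": 0},
], squeeze=20)

```text
t: 5.62
eef_pos: [0.5824, 0.0402, 0.1871]
tcp_rot: [-179.9, -0.1, 77.9]
contact_force: [-1.3, 2.4, -0.4]
opening: 0.0003
grip_force: 1.0
```

```bash
python3 -c "
from h import *
st()"
```

```text
t 5.625 R 76.6653972997186 th -10.355675526207042 yaw-90 -12.123158301149545 [0.58241658 0.04021877 0.18712442] [-1.3  2.4 -0.4] [-29.  37.  30. 116. -32.  35.  10.]
```

Request:
jog_arm([
  {"x": -6.5,"y": -0.4,"z": 0,"wx": 0,"wy": 0,"wz": 5,"jaw": 0},
  {"x": -6.5,"y": -0.4,"z": 0,"wx": 0,"wy": 0,"wz": 5,"jaw": 0},
  {"x": -6.5,"y": -0.4,"z": 0,"wx": 0,"wy": 0,"wz": 5,"jaw": 0},
  {"x": -6.5,"y": -0.4,"z": 0,"wx": 0,"wy": 0,"wz": 5,"jaw": 0},
  {"x": -6.5,"y": -0.4,"z": 0,"wx": 0,"wy": 0,"wz": 5,"jaw": 0},
  {"x": -6.5,"y": -0.4,"z": 0,"wx": 0,"wy": 0,"wz": 5,"jaw": 0},
  {"x": -6.5,"y": -0.4,"z": 0,"wx": 0,"wy": 0,"wz": 5,"jaw": 0},
  {"x": -6.5,"y": -0.4,"z": 0,"wx": 0,"wy": 0,"wz": 5,"jaw": 0},
  {"x": -6.5,"y": -0.4,"z": 0,"wx": 0,"wy": 0,"wz": 5,"jaw": 0},
  {"x": -5,"y": -0.3,"z": 0,"wx": 0,"wy": 0,"wz": 4,"jaw": 0},
  {"x": 0,"y": 0,"z": 0,"wx": 0,"wy": 0,"wz": 0,"jaw": 0},
], squeeze=20)

```text
t: 7.0
eef_pos: [0.5457, -0.0099, 0.1873]
tcp_rot: [-180.0, -0.1, 29.0]
contact_force: [1.4, -0.8, -0.3]
opening: -0.0001
grip_force: 0.1
```

```bash
python3 - <<'E'
from h import *
st()
a=snap('top','t2.png')['color'][165:295,235:365];b=snap('side','s2.png')['color'][180:270,240:350]
w=snap('wrist','w2.png');print(w['K'],w['T'])
w=w['color']
r=lambda i:cv2.resize(i,(400,300),interpolation=cv2.INTER_CUBIC)
cv2.imwrite('pics/m2.png',cv2.convertScaleAbs(np.vstack([np.hstack([r(a),r(b)]),np.hstack([r(w),r(w)*0])])[:,:,::-1],alpha=1.4))
E
```

```text
t 7.0 R 74.72032060037354 th -58.81871191870902 yaw-90 -60.96413844422794 [ 0.54568627 -0.00992573  0.1873124 ] [ 1.4 -0.8 -0.3] [-33.  38.  43. 122. -45.  37. -20.]
[[309.70691629   0.         318.18107223]
 [  0.         309.70691629 197.09923372]
 [  0.           0.           1.        ]] [[ 4.85260287e-01  8.36713687e-01  2.53835890e-01  6.11272867e-01]
 [-8.74369647e-01  4.64500046e-01  1.40418758e-01  2.60823524e-02]
 [-4.16485767e-04 -2.90086044e-01  9.57000477e-01  2.56252704e-01]
 [ 0.00000000e+00  0.00000000e+00  0.00000000e+00  1.00000000e+00]]
```

View pics/m2.png

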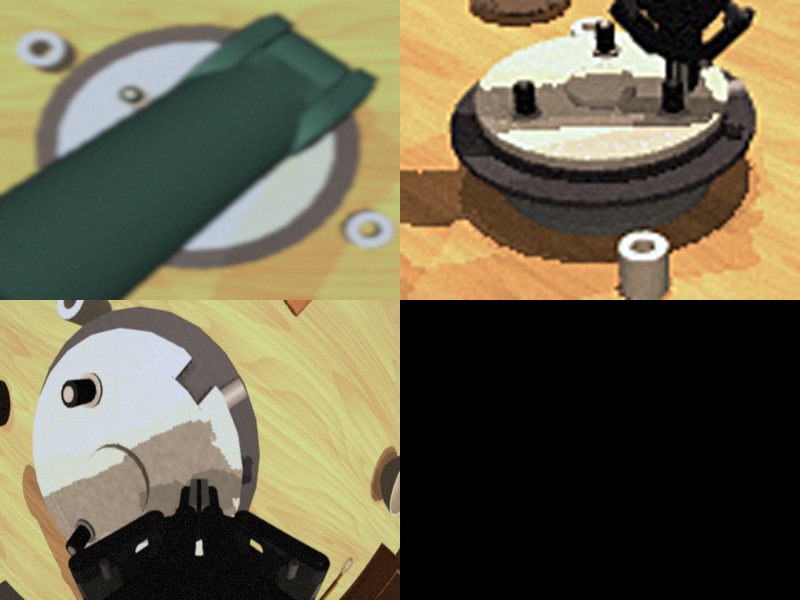

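The wrist view shows the notch just short of the key, at about (197,375) and (228,392) in the mosaic. I'll unwrap both to polar on their own height planes for an accurate remaining angle.

```bash
cat >> h.py <<'E'
def polar(w,z,rs,a0=-60,a1=20):
    A,R=np.meshgrid(np.radians(np.linspace(a0,a1,800)),np.array(rs))
    P=np.stack([C[0]+R*np.cos(A),C[1]+R*np.sin(A),0*A+z],-1)-w['T'][:3,3]
    c=P@w['T'][:3,:3]; x,y,zz=c[...,0],-c[...,1],-c[...,2]
    rr=np.hypot(x,y);t=np.arctan2(rr,zz);f=w['K'][0,0]
    return cv2.remap(w['color'],(w['K'][0,2]+f*t*x/rr).astype('f4'),(w['K'][1,2]+f*t*y/rr).astype('f4'),cv2.INTER_CUBIC)
def strip(w,f,ztop=.103):
    a=polar(w,ztop,np.linspace(.125,.08,200)); b=polar(w,.090,np.linspace(.145,.1,200))
    m=np.vstack([b,a])[:,:,::-1].copy(); m[:,::100]=(0,0,255); cv2.imwrite('pics/'+f,m)
E
python3 -c "
from h import *
strip(np.load('pics/w2.png.npz'),'p2.png')"
```

```text
(no output)
```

View pics/p2.png

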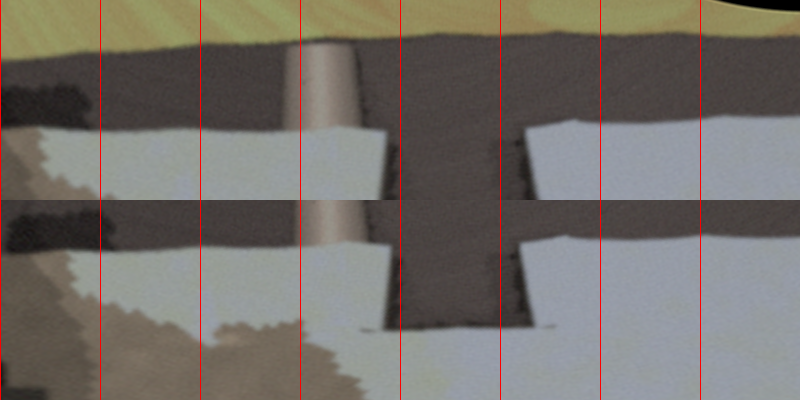

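Key mid-line is at column 321 (−27.9°) and notch mid at 457 (−14.3°, width ≈ 25.5 mm, which checks out). That leaves 13.6° clockwise, so I'll push slowly.

Request:
jog_arm([
  {"x": -3.9,"y": -0.1,"z": 0,"wx": 0,"wy": 0,"wz": 3,"jaw": 0},
  {"x": -3.9,"y": -0.1,"z": 0,"wx": 0,"wy": 0,"wz": 3,"jaw": 0},
  {"x": -3.9,"y": -0.1,"z": 0,"wx": 0,"wy": 0,"wz": 3,"jaw": 0},
  {"x": -2.6,"y": -0.1,"z": 0,"wx": 0,"wy": 0,"wz": 2,"jaw": 0},
  {"x": -2.0,"y": 0,"z": 0,"wx": 0,"wy": 0,"wz": 1.5,"jaw": 0},
  {"x": -1.4,"y": 0,"z": 0,"wx": 0,"wy": 0,"wz": 1,"jaw": 0},
  {"x": 0,"y": 0,"z": 0,"wx": 0,"wy": 0,"wz": 0,"jaw": 0},
  {"x": 0,"y": 0,"z": 0,"wx": 0,"wy": 0,"wz": 0,"jaw": 0},
], squeeze=20)

```text
t: 8.15
eef_pos: [0.5289, -0.0171, 0.1868]
tcp_rot: [180.0, 0.0, 15.5]
contact_force: [0.1, 0.7, -0.1]
opening: 0.0003
grip_force: 0.5
```

```bash
python3 - <<'E'
from h import *
st()
strip(snap('wrist','w3.png'),'p3.png')
E
```

```text
t 8.15 R 74.34945073118818 th -72.87107149610135 yaw-90 -74.52721151966647 [ 0.52889761 -0.01705164  0.18681227] [ 0.1  0.7 -0.1] [-35.  39.  46. 124. -48.  38. -29.]
```

View pics/p3.png

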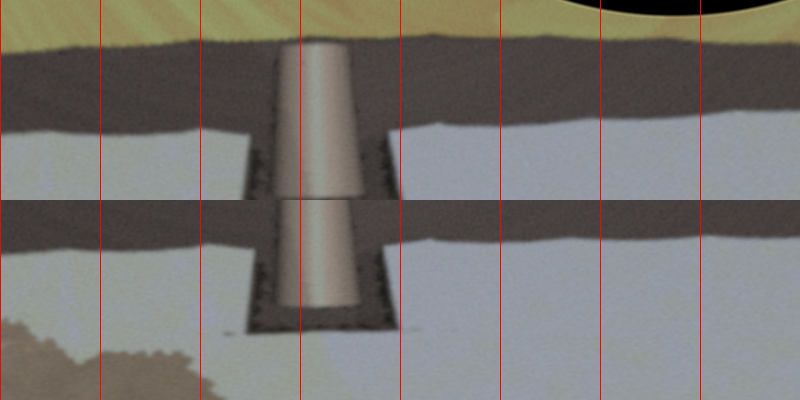

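The notch (columns ≈248–396, mid 321) is centred on the key (mid ≈317) within about 0.4°. I'll back off, rise, and go over the hub.

Request:
jog_arm([
  {"x": 5,"y": 0,"z": 0,"wx": 0,"wy": 0,"wz": 0,"jaw": 0},
  {"x": 5,"y": 0,"z": 0,"wx": 0,"wy": 0,"wz": 0,"jaw": 0},
  {"x": 0,"y": 0,"z": -20,"wx": 0,"wy": 0,"wz": 0,"jaw": 0},
  {"x": 0,"y": 0,"z": -25,"wx": 0,"wy": 0,"wz": 0,"jaw": 0},
  {"x": -2,"y": -10,"z": 0,"wx": 0,"wy": 0,"wz": 0,"jaw": 0},
  {"x": -3,"y": -20,"z": 0,"wx": 0,"wy": 0,"wz": 0,"jaw": 0},
  {"x": -4,"y": -24,"z": 0,"wx": 0,"wy": 0,"wz": 0,"jaw": 0},
  {"x": -3,"y": -20,"z": 0,"wx": 0,"wy": 0,"wz": 0,"jaw": 0},
  {"x": 0,"y": 0,"z": 15,"wx": 0,"wy": 0,"wz": 0,"jaw": 0},
  {"x": 0,"y": 0,"z": 15,"wx": 0,"wy": 0,"wz": 0,"jaw": 0},
  {"x": 0,"y": 0,"z": 9,"wx": 0,"wy": 0,"wz": 0,"jaw": 0},
  {"x": 0,"y": 0,"z": 0,"wx": 0,"wy": 0,"wz": 0,"jaw": 0},
], squeeze=20)

```text
t: 9.7
eef_pos: [0.5072, 0.0529, 0.192]
tcp_rot: [180.0, 0.1, 15.4]
contact_force: [0.3, -0.6, 0.7]
opening: 0.0
grip_force: 0.0
```

Request:
jog_arm([
  {"x": 0,"y": 0,"z": 2,"wx": 0,"wy": 0,"wz": 0,"jaw": 0},
  {"x": 0,"y": 0,"z": 2,"wx": 0,"wy": 0,"wz": 0,"jaw": 0},
  {"x": 0,"y": 0,"z": 2,"wx": 0,"wy": 0,"wz": 0,"jaw": 0},
  {"x": 0,"y": 0,"z": 2,"wx": 0,"wy": 0,"wz": 0,"jaw": 0},
  {"x": 0,"y": 0,"z": 2,"wx": 0,"wy": 0,"wz": 0,"jaw": 0},
  {"x": 0,"y": 0,"z": 0,"wx": 0,"wy": 0,"wz": 0,"jaw": 0},
], squeeze=20)

```text
t: 10.45
eef_pos: [0.5076, 0.0538, 0.1833]
tcp_rot: [-180.0, -0.0, 15.5]
contact_force: [-0.4, 0.5, 3.8]
opening: 0.0002
grip_force: 2.3
```

Request:
jog_arm([
  {"x": 0,"y": 0,"z": 2,"wx": 0,"wy": 0,"wz": 0,"jaw": 0},
  {"x": 0,"y": 0,"z": 2,"wx": 0,"wy": 0,"wz": 0,"jaw": 0},
  {"x": 0,"y": 0,"z": 2,"wx": 0,"wy": 0,"wz": 0,"jaw": 0},
  {"x": 0,"y": 0,"z": 2,"wx": 0,"wy": 0,"wz": 0,"jaw": 0},
  {"x": 0,"y": 0,"z": 2,"wx": 0,"wy": 0,"wz": 0,"jaw": 0},
  {"x": 0,"y": 0,"z": 0,"wx": 0,"wy": 0,"wz": 0,"jaw": 0},
], squeeze=20)

```text
t: 11.2
eef_pos: [0.5076, 0.0538, 0.1733]
tcp_rot: [-180.0, -0.0, 15.5]
contact_force: [-0.8, -0.4, 5.4]
opening: -0.0002
grip_force: 2.4
```

Request:
jog_arm([
  {"x": 0,"y": 0,"z": 1,"wx": 0,"wy": 0,"wz": 0,"jaw": 0},
  {"x": 0,"y": 0,"z": 1,"wx": 0,"wy": 0,"wz": 0,"jaw": 0},
  {"x": 0,"y": 0,"z": 1,"wx": 0,"wy": 0,"wz": 0,"jaw": 0},
  {"x": 0,"y": 0,"z": 1,"wx": 0,"wy": 0,"wz": 0,"jaw": 0},
  {"x": 0,"y": 0,"z": 0,"wx": 0,"wy": 0,"wz": 0,"jaw": 0},
], squeeze=20)

```text
t: 11.82
eef_pos: [0.5076, 0.0538, 0.1696]
tcp_rot: [-179.9, -0.0, 15.5]
contact_force: [-2.2, 0.5, 8.2]
opening: 0.0002
grip_force: 4.6
```

Request:
jog_arm([
  {"x": 0,"y": 0,"z": 0.5,"wx": 0,"wy": 0,"wz": 0,"jaw": 0},
  {"x": 0,"y": 0,"z": 0.5,"wx": 0,"wy": 0,"wz": 0,"jaw": 0},
  {"x": 0,"y": 0,"z": 0,"wx": 0,"wy": 0,"wz": 0,"jaw": 0},
], squeeze=20)

```text
t: 12.2
eef_pos: [0.5076, 0.0537, 0.1696]
tcp_rot: [-179.9, -0.1, 15.4]
contact_force: [-2.9, 0.7, 18.4]
opening: 0.0
grip_force: 9.4
```

The force climbs with no further travel at TCP 0.1696 (tip 0.0966), so it is seated. Now retreat.

Request:
jog_arm([
  {"x": 0,"y": 0,"z": -3,"wx": 0,"wy": 0,"wz": 0,"jaw": 0},
  {"x": 0,"y": 0,"z": -10,"wx": 0,"wy": 0,"wz": 0,"jaw": 0},
  {"x": 0,"y": 0,"z": -25,"wx": 0,"wy": 0,"wz": 0,"jaw": 0},
  {"x": 0,"y": 0,"z": -30,"wx": 0,"wy": 0,"wz": 0,"jaw": 0},
  {"x": 0,"y": 0,"z": -30,"wx": 0,"wy": 0,"wz": 0,"jaw": 0},
  {"x": 0,"y": 0,"z": -20,"wx": 0,"wy": 0,"wz": 0,"jaw": 0},
  {"x": 0,"y": 0,"z": -5,"wx": 0,"wy": 0,"wz": 0,"jaw": 0},
  {"x": 0,"y": 0,"z": 0,"wx": 0,"wy": 0,"wz": 0,"jaw": 0},
  {"x": 0,"y": 0,"z": 0,"wx": 0,"wy": 0,"wz": 0,"jaw": 0},
], squeeze=20)

```text
t: 13.32
eef_pos: [0.5069, 0.054, 0.2901]
tcp_rot: [-180.0, 0.1, 15.5]
contact_force: [0.2, 0.0, -1.2]
opening: -0.0
grip_force: 0.0
```

```bash
python3 - <<'E'
from h import *
st()
b=snap('side','s4.png')['color'][180:270,240:350]
w=snap('wrist','w4.png')['color']
r=lambda i:cv2.resize(i,(400,300),interpolation=cv2.INTER_CUBIC)
cv2.imwrite('pics/m4.png',cv2.convertScaleAbs(np.hstack([r(b),r(w)])[:,:,::-1],alpha=1.4))
E
```

```text
t 13.325 R 0.10385072681151429 th -159.34696301572646 yaw-90 -74.52942109817263 [0.50690282 0.05396337 0.29008679] [ 0.2  0.  -1.2] [-53.  31.  59. 122. -37.  48. -45.]
```

View pics/m4.png

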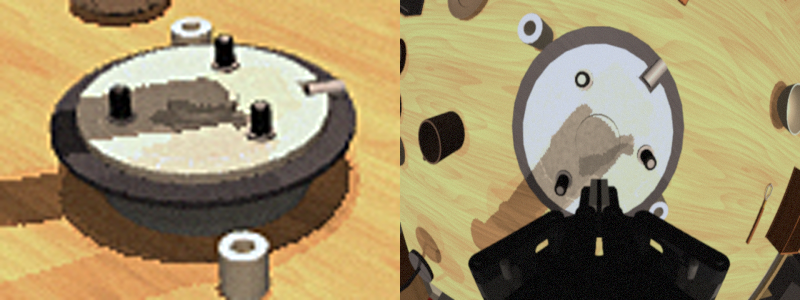

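The side view shows the chuck flat on the wheel head with no gap and the key at (325,88) standing through the notch. The wrist view agrees, and both props are where they were. Handing in.

```bash
python3 -c "
from station import close_job
print(close_job())"
```

```text
the job is handed in; nothing more can be done
None
```

I turned the chuck about 156° clockwise by pushing post2 until the notch stood over the key, pressed it fully home, and brought the arm clear; the job is handed in at about 13 s, with no judging result shown.

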